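# Seat a capped cuvette in the sprung cell holder with self-closing tweezers

## Robot

A 6-joint arm with a two-finger parallel gripper is mounted at the origin on a cart in front of the work surface, level with it; the furniture and walls round the work are solid. World frame = base frame: x ahead of the robot, y to its left, z up, the work surface at z = 0. Lengths are in m, angles in degrees, forces in N, time in s.
With the tool pointing down it reaches from about 0.4 to 0.825 m from the base axis. Payload 7 kg.
Tool frame: the origin (TCP) lies at the very end of the fingers, on their centre line; the grasp point (between the pads) lies 19 mm behind it; z points along the fingers, y is the line along which they close (so a half turn about z gives the same grasp; the last joint's range is limited). The gripper opens to 88 mm and grips with 3 to 60 N. Pads are 19 mm wide; open, the fingers measure 130 mm over their backs; the gripper's body (78 mm by 193 mm) begins 47 mm behind the grasp point.
Start: joints at [-60.098, 20.546, 0.682, 0, -70.136, -16.507], TCP at [0.156, -0.657, 0.227] pointing down, gripper open.
Joint ranges: [-176.03, 176.03], [-82.01, 121.73], [-58.28, 71.71], [-173.87, 95.51], [-174.79, -0.11], [-173.66, 173.66]. Speed limits (degrees/s): [136.94, 136.94, 172.46, 180, 180, 180].

## Interface

Orientations are given as [roll, pitch, yaw] about the fixed x, y, z axes, in that order (R = Rz(yaw) Ry(pitch) Rx(roll)).
In Python, from plant import r gives the robot as it stands. The module is installed in compiled form; this text tells all that it offers.
- The arm moves only by the tool jog_arm, never from a script. Its arguments are lists of equal length, an entry for each row: "travel": the shift along the tool's x, y, z each as a share of 50 cm, from -1 to 1, a list of three; "dr": the turn, a rotation vector about the tool's x, y, z each as a share of 360 degrees, from -1 to 1, a list of three; "claw": the opening, from 0 (shut) to 1 (fully open). A call has exactly 10 rows; each row is the pose to reach, as a shift and turn from the pose commanded when the call began, along the tool's axes at that moment, turning the shorter way round; what a row does not reach only later rows make up. A row lasts 1/8 s, in which the tool goes at most 62.5 mm and 10.7 degrees, less where a joint would pass 70% of its speed; a pose out of reach is approached as far as the arm can. A call with a number of a shift or a turn outside -1 to 1 is refused whole. A call with a gripper value outside its range is refused whole. The fingers move at their own pace and stop on an object; "newtons" is the grip in N (left out, the last holds). Time passes only in rows, so rows that repeat a pose let the fingers close, or fill a call up. It gives the time, the measured TCP pose, the force, the opening and the grip force at its end, in the units of the state.
- r.get_state(): the state, without advancing time (a new reading comes with each control period).
- r.capture(name): name is "scene" or "side" or "wrist"; returns a dict with "pixels" (480x640x3 uint8, red, green, blue), "range_z" (480x640 float32, m along the optical axis (not along the pixel's ray), 0 where there is no reading), "fx", "fy", "cx", "cy" (pixels), "position" and "attitude" of the camera in the world; the wrist camera has in their place "hand_eye" (4x4, takes a point from camera to tool coordinates, whose origin is the TCP and whose axes are the flange's). Camera axes: x right, y up, looking along -z (the intrinsics and any distortion apply to the point x, -y, -z); pixel columns grow to the right and rows downward; lengths in m; the calibration is good to about 2 mm. A picture is of the moment at which its call begins: read the wrist's pose just before it.
- r.close_job(): hands the job in; it is judged then, once.
Trained networks look in the newest picture that a camera, given by its name, has taken for a name from the list of things; names that differ only in an ending like _2 or _b are one class to them, and where a whole thing is asked for, a point or a joint stands for the part that bears it (a point fixed in the world has none). Each returns a list of dicts, best first, with "conf" (0 to 1); they miss things now and then, are a little off and sometimes report something else, mostly with a low value. They report only what shows in the picture. A call takes as long as a camera call.
- r.boxes_of(name, camera): "extent" ([left, top, right, bottom] in pixels, round what is visible of it).
- r.regions_of(name, camera): "pixels" (480x640 bool, what is visible of it) and "extent" ([left, top, right, bottom] in pixels, round what is visible of it).
- r.tip_of(name, camera): "at" ([column, row] in pixels: a listed point, or the origin of a listed thing).
The state is a dict: "time_s": time; "joints": joint angles; "qd": joint speeds; "joint_torque": joint torques, N m; "tcp_pos": TCP position; "eef_rot": TCP orientation; "contact_force": force on the tool from outside, world axes, zero at the start; "moment": the same for the moment, N m; "gripper_width": finger opening in m; "gripper_force": force on a finger pad.
Only numpy, scipy, OpenCV 4.12 (cv2) and the standard library are available. Lean on these libraries where they do the work, as an engineer would, in place of code of your own. Each camera call takes 0.05 s, during which the arm holds its last target. There are 200 camera calls.

## Task

Use the self-closing tweezers (squeeze the blue pads to open them, let go to grip) to lift the blue-capped cuvette out of the white rack by its frosted sides and push it fully home in the black cell holder, with its clear windows on the light path; the spring in the well will not let it drop in by itself. It is glass: feel for the bottom and never press it down with more than 15 N, never touch a cuvette with the gripper's fingers, and leave the other two standing in the rack. Then take the tweezers off the cuvette and clip them back on the peg of their stand, upright and down to the stop as you found them.

Things in the scene. Friction and masses are not known exactly. Their poses are not given: they have to be found in the camera images.
- tweezers: Self-closing steel tweezers, 100 mm, 105 g, clipped tips down on the peg of their stand. Origin midway between the jaw tips, z up, jaws open along y. Rubber-faced jaws, 12 mm wide, at 0 to 10 mm over the tips; the stop at 12 mm meets the top of what they are put around. A part slips in the jaws at about 4 N.
- stop: White stop foot of the tweezers, 9 mm round, on a sprung rod between the blades; origin at the centre of its underside, 12 mm over the tips. It meets the top of the cuvette or peg; pushed, it yields 1 mm per 2 N, 6 mm at most. Pushing a cuvette down through it is the way to press it home.
- jaw_left (a joint): Opening angle of the jaws (both move alike), rad: 0 = closed on a 12.5 mm wide part (a cuvette or the peg, held with about 3 N), +0.075 = squeezed fully open (26 mm between the jaws), -0.03 = shut on nothing (7 mm).
- grips (a point): Midway between the two blue finger pads (on the tweezers' -y and +y sides), 54 mm over the tips. Pads 42 to 64 mm over the tips, 14 mm wide; 37 to 41 mm across them at rest, 32 mm squeezed. Squeezing them along y opens the jaws: 7 N starts it, 11 N reaches the blades' stop, 3 mm per side (grip 20 to 40 N). Ease off and the jaws close on the part; the tweezers then stand on it.
- heel (a point): Middle of the rigid dark heel block at the top of the tweezers, 80 to 100 mm over the tips, 12 mm wide in y, 16 mm in x. Carry the tweezers by it (same yaw, fingertips no lower than 80 mm over the tips) when they hold a part: squeezing the pads would open them. Palm room: squeezing the pads, it stands 46 mm over their middle.
- cuvette_blue: Glass cuvette with a blue cap, the one to move: 12.5 mm square, 45 mm tall, 15 g, origin at the centre of its underside, z up. Its -y and +y sides are frosted, its -x and +x sides are the clear windows. Starts in one of the three holes of the rack, cap top 51 mm over the bench.
- cuvette_white: Same with a white cap, stays in the rack: 12.5 mm square, 45 mm tall, 15 g, origin at the centre of its underside, z up. Its -y and +y sides are frosted, its -x and +x sides are the clear windows.
- cuvette_red: Same with a red cap, stays in the rack: 12.5 mm square, 45 mm tall, 15 g, origin at the centre of its underside, z up. Its -y and +y sides are frosted, its -x and +x sides are the clear windows.
- rack: White rack block, fixed, 108 (x) by 40 (y) by 30 mm high, origin at the centre of its underside; three 13.5 mm square holes in a row along its x axis, 34 mm apart, 24 mm deep. A cuvette stands in it with its axes along the rack's and 21 mm of it showing; with the tweezers on it, it may lean a degree or two.
- holder: Fixed cell holder: black block, 44 mm square, on an aluminium plate 120 (x) by 70 (y) by 8 mm; origin at bench height on the axis of its well, z up. Light path along its x axis, through the two lens barrels at -x and +x (16 mm under the block's top).
- well_mouth (a point): Centre of the square well's mouth, 48 mm over the bench. Well 14 mm wide (mouth bevelled to 19 mm) and 30 mm deep, hard floor. A leaf spring on its -y side presses the cuvette against the +y wall: from about 15 mm down it resists with some 4 to 12 N to the very floor, and holds the cuvette where it is left, home or not. 15 mm of a seated cuvette show.
- well_floor: The hard floor of the well, fixed in the holder. Its origin is where the centre of the cuvette's underside is when fully home: 18 mm over the bench, 0.75 mm to the +y side of the well's axis.
- stand: Fixed stand of the tweezers: round dark foot, 76 mm across, origin at the centre of its underside, with an upright black peg, 12.5 mm square, its top 54 mm over the bench, sides along the stand's x and y.
- peg_top (a point): Centre of the top of the peg. Clipped on, the tips of the tweezers are 12 mm under it and their stop rests on it.

How it is judged (in metres and radians):
On the way, in this order (a step that is already met when the one before it is completed fails the run):
1. the blue-capped cuvette is held in the tweezers' jaws by its frosted sides, lifted clear of the rack (z of cuvette_blue in the frame of rack above 0.036 m and contact force between cuvette_blue and tweezers above 0.5 N and angle between the y axis of tweezers and the y axis of cuvette_blue, either way round below 0.25 rad), for 0.2 s.
2. it is fully home in the well of the holder, windows on the light path (z of cuvette_blue in the frame of well_floor between -0.002 and 0.0012 m and horizontal distance between cuvette_blue and well_floor below 0.0025 m and angle between cuvette_blue's own z axis and vertical below 0.06 rad and angle between the x axis of cuvette_blue and the x axis of holder, either way round below 0.15 rad), for 0.2 s.
At the end, for the whole second after the job is handed in: blue-capped cuvette fully home in the holder (within 1.2 mm of the floor of the well, upright, windows on the light path within 0.15 rad); tweezers clipped upright on their peg, tips 7 to 18.5 mm under its top; both at rest; the other two cuvettes within 8 mm of where they stood (all of step 2 and horizontal distance between tweezers and peg_top below 0.005 m and z of tweezers in the frame of peg_top between -0.0185 and -0.007 m and angle between tweezers's own z axis and vertical below 0.1 rad and value of joint jaw_left between -0.02 and 0.02 rad and linear speed of each of tweezers, cuvette_blue below 0.02 m/s and distance of each of cuvette_white, cuvette_red from where it was at the start of the episode below 0.008 m); the robot touches nothing.
It fails at once if the glass cuvette is pressed down on its cap, or on the floor of the well, with more than 15 N (contact force between cuvette_blue and stop above 15 N or contact force between cuvette_blue and well_floor above 15 N).
It fails at once if the gripper's fingers touch a cuvette (contact force between the fingers and cuvette_blue above 0.5 N or contact force between the fingers and cuvette_white above 0.5 N or contact force between the fingers and cuvette_red above 0.5 N).
It fails at once if the blue-capped cuvette is tipped over (angle between cuvette_blue's own z axis and vertical above 0.6 rad).
It fails at once if another cuvette is knocked out of its place (distance of any of cuvette_white, cuvette_red from where it was at the start of the episode above 0.02 m).
It also fails if it takes over 61 s, if anything falls off the work surface, if the arm or the gripper's body presses on something with over 40 N, if the wrist force passes 120 N, or if a joint passes its speed limit or range.

## Working session

There is one attempt and no reset: what is moved stays moved. The work goes in short steps, Python scripts to look and compute and a tool call to move; the robot and the scene stay as the last step left them, time stands still between calls to the robot, and variables do not carry over. Pictures are saved under pics/ and viewed, at most 11 in all, crops included, and the job is handed in when it is done.

Besides the shell and the picture viewer there is one more tool, called after ">>>" as name(argument=value, ...) on one line, values as JSON. jog_arm: Moves the arm, as the interface text tells. Its arguments: {"type":"object","properties":{"travel":{"type":"array"},"dr":{"type":"array"},"claw":{"type":"array"},"newtons":{"type":"number"}},"required":["travel","dr","claw"]}

```bash
mkdir -p pics; cat > h.py <<'E'
import numpy as np, cv2
from scipy.spatial.transform import Rotation as R
from plant import r
def Rt(s):
    return R.from_euler('xyz',s['eef_rot'],degrees=True).as_matrix(), np.array(s['tcp_pos'])
def cap(name):
    s=r.get_state(); c=r.capture(name)
    if 'hand_eye' in c:
        A,t=Rt(s); T=np.eye(4);T[:3,:3]=A;T[:3,3]=t; c['T']=T@np.array(c['hand_eye'])
    else:
        T=np.eye(4); a=np.array(c['attitude'])
        c['att']=a
        if a.shape==(3,3): T[:3,:3]=a
        elif a.size==4: T[:3,:3]=R.from_quat(a).as_matrix()
        else: T[:3,:3]=R.from_euler('xyz',a,degrees=True).as_matrix()
        T[:3,3]=c['position']; c['T']=T
    return c
def cloud(c):
    z=c['range_z']; v,u=np.mgrid[:480,:640]
    P=np.stack([(u-c['cx'])/c['fx']*z,-(v-c['cy'])/c['fy']*z,-z],-1)
    W=P@c['T'][:3,:3].T+c['T'][:3,3]; W[z==0]=np.nan
    return W
def onz(c,uv,h):
    d=c['T'][:3,:3]@np.array([(uv[0]-c['cx'])/c['fx'],-(uv[1]-c['cy'])/c['fy'],-1]); o=c['T'][:3,3]
    return o+d*(h-o[2])/d[2]
def proj(c,p):
    q=np.linalg.inv(c['T'])@np.append(p,1); return [c['cx']-c['fx']*q[0]/q[2], c['cy']+c['fy']*q[1]/q[2]]
def save(c,n,crop=None):
    im=c['pixels'][:,:,::-1]
    cv2.imwrite('pics/'+n+'.png',im)
E
python3 - <<'E'
from h import *
print(r.get_state())
for n in ['scene','side','wrist']:
    c=cap(n); save(c,n+'0'); W=cloud(c)
    print(n,c['fx'],c['cx'],c['cy'],c.get('attitude'),c['T'][:3,3].round(3), c.get('hand_eye'), [k for k in c])
    for nm in ['tweezers','cuvette_blue','cuvette_white','cuvette_red','rack','holder','stand']:
        b=r.regions_of(nm,n)
        if b:
            m=b[0]['pixels']; print(nm,round(b[0]['conf'],2),np.round(b[0]['extent']),np.nanmedian(W[m],0).round(3),np.nanmax(W[m][:,2]).round(3) )
E
```

```text
{'time_s': 0.0, 'joints': array([-6.00998349e+01,  2.05914944e+01,  6.31666686e-01, -1.94101022e-02,
       -7.01360748e+01, -1.65070314e+01]), 'qd': array([-0.07142507, -0.04174441, -0.12574067,  0.04510574, -0.01220534,
       -0.0134736 ]), 'joint_torque': array([ 4.10204939e-04, -5.82716310e+01,  2.93055224e+01,  6.99775949e+00,
        6.83968668e-03, -1.55963507e-04]), 'tcp_pos': array([ 0.15619855, -0.65615594,  0.22560825]), 'eef_rot': array([ 1.79902865e+02, -9.75711474e-03, -1.66613469e+02]), 'contact_force': array([-0.42770953, -0.12719354, -0.33486884]), 'moment': array([ 0.03769135, -0.03237769, -0.02301901]), 'gripper_force': 0.0, 'gripper_width': 0.08757475174660041}
scene 533.4468300399559 325.3011854840576 233.24687427798813 [  67.77549279   -0.70203375 -148.76601547] [0.113 0.623 0.444] None ['pixels', 'range_z', 'fx', 'fy', 'cx', 'cy', 'position', 'attitude', 'att', 'T']
cuvette_blue 0.51 [304. 257. 382. 302.] [ 0.508 -0.095  0.013] 0.049
cuvette_white 0.65 [252. 326. 257. 341.] [0.515 0.142 0.041] 0.135
cuvette_red 0.68 [266. 331. 278. 351.] [0.484 0.142 0.041] 0.
[... 495 characters left out ...]
340.] [0.519 0.146 0.045] 0.053
cuvette_red 0.58 [271. 335. 284. 350.] [0.486 0.141 0.044] 0.053
rack 0.75 [254. 328. 297. 370.] [0.483 0.149 0.029] 0.037
holder 0.9 [302. 237. 374. 284.] [ 0.512 -0.097  0.013] 0.053
stand 0.58 [386. 220. 423. 245.] [ 0.454 -0.251  0.012] 0.043
wrist 341.84251919670237 320.9785732147244 239.21289890467773 None [ 0.078 -0.676  0.384] [[ 1.86374228e-04  9.55123574e-01  2.96207567e-01  8.05468306e-02]
 [ 9.99999868e-01 -3.58892314e-05 -5.13476256e-04 -6.31752856e-04]
 [-4.79802615e-04  2.96207624e-01 -9.55123455e-01 -1.57320657e-01]
 [ 0.00000000e+00  0.00000000e+00  0.00000000e+00  1.00000000e+00]] ['pixels', 'range_z', 'fx', 'fy', 'cx', 'cy', 'hand_eye', 'T']
```

View pics/side0.png

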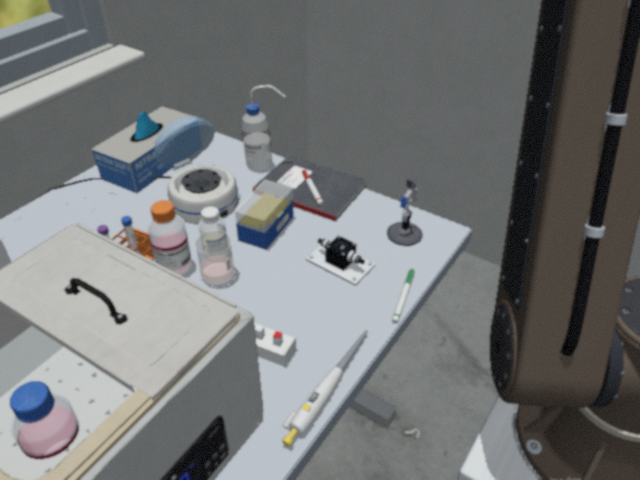

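View pics/scene0.png

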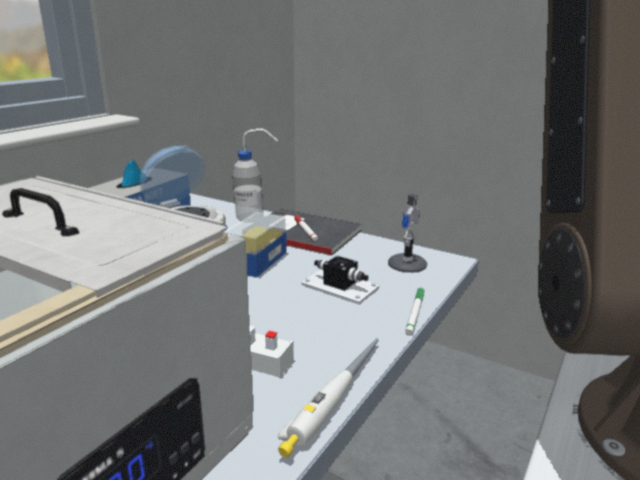

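```bash
cat >> h.py <<'E'
def go(p,yaw,frm=None):
    """travel/dr shares to reach tool-down pose from current"""
    s=r.get_state(); A,t=Rt(s)
    if frm is not None: t=np.array(frm[:3]); A=R.from_euler('xyz',[180,0,frm[3]],degrees=True).as_matrix()
    B=R.from_euler('xyz',[180,0,yaw],degrees=True).as_matrix()
    print('travel',(A.T@(np.array(p)-t)/0.5).round(4).tolist(),'dr',(R.from_matrix(A.T@B).as_rotvec(degrees=True)/360).round(4).tolist())
E
python3 - <<'E'
from h import *
go([0.44,-0.25,0.27],-166.6)
c=cap('scene');W=cloud(c)
m=(W[...,0]>0.3)&(W[...,0]<0.9)&(W[...,1]>0.1)&(W[...,1]<0.5)
print(np.nanmax(W[m],0),np.nanmin(W[m],0))
s=cap('side');W=cloud(s)
for (u,v) in [(235,330),(120,330),(80,240),(210,215),(163,205),(250,310)]: print(u,v,W[v,u].round(3))
E
```

```text
travel [-0.7403, 0.6597, -0.0868] dr [-0.0, 0.0, -0.0]
[0.74165324 0.49998771 0.29125742] [ 0.3448864   0.10003853 -0.03861919]
235 330 [0.428 0.287 0.245]
120 330 [0.53  0.371 0.26 ]
80 240 [0.702 0.291 0.259]
210 215 [0.737 0.014 0.108]
163 205 [0.785 0.078 0.151]
250 310 [0.591 0.087 0.   ]
```

>>> jog_arm(travel=[[-0.09,0.08,-0.04],[-0.18,0.16,-0.08],[-0.27,0.24,-0.087],[-0.36,0.32,-0.087],[-0.45,0.4,-0.087],[-0.54,0.48,-0.087],[-0.63,0.56,-0.087],[-0.7,0.62,-0.087],[-0.74,0.66,-0.087],[-0.74,0.66,-0.087]], dr=[[0,0,0],[0,0,0],[0,0,0],[0,0,0],[0,0,0],[0,0,0],[0,0,0],[0,0,0],[0,0,0],[0,0,0]], claw=[1,1,1,1,1,1,1,1,1,1])

```text
time_s: 2.55
tcp_pos: [0.4408, -0.2484, 0.2702]
eef_rot: [-180.0, 0.0, -166.4]
contact_force: [-0.1, 0.1, -0.5]
gripper_width: 0.0874
gripper_force: 0.0
```

```bash
python3 - <<'E'
from h import *
print(r.get_state()['tcp_pos'],r.get_state()['eef_rot'])
c=cap('wrist'); save(c,'w1'); W=cloud(c)
for nm in ['tweezers','stand','holder','rack','cuvette_blue','cuvette_red','cuvette_white']:
    for b in r.regions_of(nm,'wrist')[:1]:
        m=b['pixels']; print(nm,round(b['conf'],2),np.round(b['extent']),np.nanmedian(W[m],0).round(3),np.nanmax(W[m][:,2]).round(3))
for nm in ['heel','grips','peg_top','well_mouth','rack']:
    for b in r.tip_of(nm,'wrist')[:1]: print(nm,b)
E
```

```text
[ 0.4408005  -0.24838296  0.27021451] [-1.79996032e+02  2.89287270e-02 -1.66439576e+02]
tweezers 0.81 [281. 213. 324. 256.] [ 0.457 -0.264  0.112] 0.143
stand 0.77 [278. 179. 337. 236.] [ 0.449 -0.264  0.011] 0.105
holder 0.92 [370. 235. 451. 327.] [ 0.5   -0.126  0.008] 0.274
rack 0.44 [571. 278. 598. 290.] [0.469 0.115 0.009] 0.025
heel {'at': [299.7, 240.7], 'conf': 0.73}
grips {'at': [305.9, 229.6], 'conf': 0.83}
peg_top {'at': [307.0, 222.8], 'conf': 0.8}
well_mouth {'at': [414.6, 298.5], 'conf': 0.93}
```

View pics/w1.png

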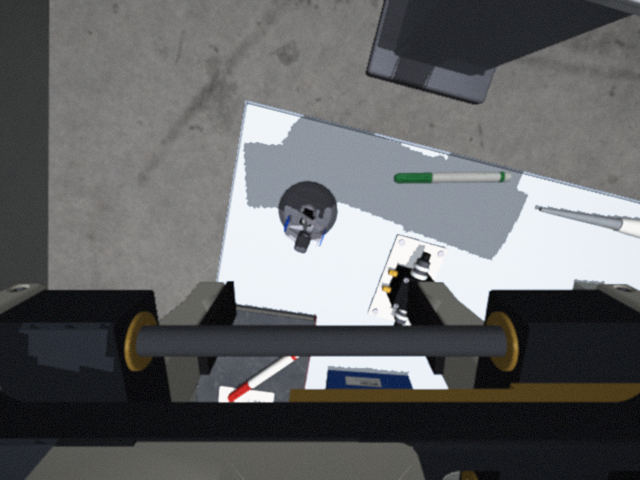

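```bash
python3 - <<'E'
from h import *
c=cap('wrist'); W=cloud(c); im=c['pixels'].astype(int)
A=c['T'][:3,:3]
b=r.regions_of('tweezers','wrist')[0]; m=b['pixels']
hz=m&(W[...,2]>0.13); print('heel top',W[hz].mean(0).round(4),hz.sum(), 'rect',cv2.minAreaRect((W[hz][:,:2]*1000).astype(np.float32)))
blue=(im[...,2]>im[...,0]+60)&(im[...,2]>100); blue[:, :270]=0; blue[:,335:]=0; blue[:200]=0;blue[265:]=0
n,l,st,ce=cv2.connectedComponentsWithStats(blue.astype(np.uint8))
for i in range(1,n): print(st[i],ce[i],np.nanmedian(W[l==i],0).round(4), onz(c,ce[i],0.095).round(4))
b=r.regions_of('stand','wrist')[0]; q=b['pixels']&(W[...,2]<0.02); print('stand',cv2.minEnclosingCircle((W[q][:,:2]*1000).astype(np.float32)))
for nm,h in [('heel',.132),('grips',.096),('peg_top',.054),('well_mouth',.048)]:
    for b in r.tip_of(nm,'wrist')[:1]: print(nm,onz(c,b['at'],h).round(4))
# holder plate
hp=(abs(W[...,2]-0.008)<0.004)&(abs(W[...,0]-.51)<.08)&(abs(W[...,1]+.095)<.08)&(c['pixels'].min(2)>150)
print(hp.sum(), cv2.minAreaRect((W[hp][:,:2]*1000).astype(np.float32)))
x=c['pixels'][150:350,240:480]; cv2.imwrite('pics/w1z.png',cv2.resize(x[:,:,::-1],None,fx=3.3,fy=3,interpolation=cv2.INTER_CUBIC)[:600,:800])
E
```

```text
heel top [ 0.4564 -0.2627  0.1399] 260 rect ((457.9181823730469, -262.6281433105469), (12.098727226257324, 17.156251907348633), 82.05074310302734)
[285 218   6  16  46] [287.65217391 225.19565217] [ 0.4532 -0.2811  0.1035] [ 0.4551 -0.2813  0.095 ]
[326 232   1   2   2] [326.  232.5] [ 0.4555 -0.2414  0.0882] [ 0.4536 -0.242   0.095 ]
[321 236   5  11  20] [322.95 240.75] [ 0.4608 -0.2437  0.1045] [ 0.4629 -0.243   0.095 ]
stand ((456.5780334472656, -262.9895324707031), 38.16981887817383)
heel [ 0.455  -0.2641  0.132 ]
grips [ 0.4567 -0.263   0.096 ]
peg_top [ 0.4586 -0.2603  0.054 ]
well_mouth [ 0.5233 -0.1099  0.048 ]
2016 ((522.2086791992188, -112.41824340820312), (70.08428192138672, 120.57951354980469), 86.8342514038086)
```

View pics/w1z.png

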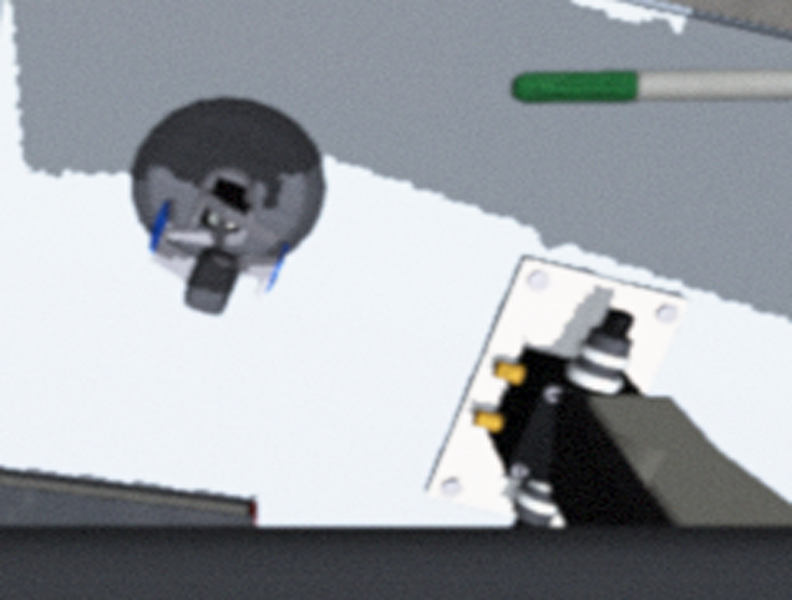

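```bash
python3 - <<'E'
from h import *
go([0.516,-0.272,0.20],171)
E
```

```text
travel [-0.1378, -0.0784, 0.1402] dr [-0.0, 0.0, 0.0622]
```

>>> jog_arm(travel=[[-0.05,-0.03,0.05],[-0.1,-0.06,0.1],[-0.138,-0.078,0.14],[-0.138,-0.078,0.14],[-0.138,-0.078,0.14],[-0.138,-0.078,0.14],[-0.138,-0.078,0.14],[-0.138,-0.078,0.14],[-0.138,-0.078,0.14],[-0.138,-0.078,0.14]], dr=[[0,0,0.025],[0,0,0.05],[0,0,0.0622],[0,0,0.0622],[0,0,0.0622],[0,0,0.0622],[0,0,0.0622],[0,0,0.0622],[0,0,0.0622],[0,0,0.0622]], claw=[1,1,1,1,1,1,1,1,1,1])

```text
time_s: 4.8
tcp_pos: [0.516, -0.2718, 0.2001]
eef_rot: [180.0, 0.0, 171.0]
contact_force: [-0.4, 0.2, -0.6]
gripper_width: 0.0876
gripper_force: 0.0
```

```bash
cat > look.py <<'E'
from h import *
def mr(P): return cv2.minAreaRect((P[:,:2]*1000).astype(np.float32))
def tw(c,W):
    im=c['pixels'].astype(int)
    b=r.regions_of('tweezers','wrist')
    if b:
        m=b[0]['pixels']; zt=np.nanpercentile(W[m][:,2],97); hz=m&(abs(W[...,2]-zt)<0.004); hz=cv2.erode(hz.astype(np.uint8),np.ones((2,2)))>0; print('heel top',zt.round(4),mr(W[hz]),hz.sum(),b[0]['extent'])
        x0,y0,x1,y1=[int(v) for v in b[0]['extent']]
        bl=(im[...,2]>im[...,0]+60)&(im[...,2]>100); k=np.zeros_like(bl);k[y0-5:y1+5,x0-5:x1+5]=1; bl&=k
        n,l,st,ce=cv2.connectedComponentsWithStats(bl.astype(np.uint8))
        for i in range(1,n):
            if st[i][4]>8: print(' blue',st[i],np.nanmedian(W[l==i],0).round(4))
def tips(c,L):
    for nm,h in L:
        for b in r.tip_of(nm,'wrist')[:1]: print(nm,onz(c,b['at'],h).round(4),round(b['conf'],2))
E
python3 - <<'E'
from look import *
s=r.get_state();print(s['tcp_pos'],s['eef_rot'])
c=cap('wrist');W=cloud(c);save(c,'w2')
tw(c,W)
b=r.regions_of('stand','wrist')[0]; q=b['pixels']&(W[...,2]<0.02); print('stand',cv2.minEnclosingCircle((W[q][:,:2]*1000).astype(np.float32)))
q=(abs(W[...,2]-0.054)<0.004)&b['pixels']; print('peg',q.sum(), W[q].mean(0))
tips(c,[('heel',.132),('grips',.096),('peg_top',.054),('well_mouth',.048)])
hp=(abs(W[...,2]-0.008)<0.004)&(abs(W[...,0]-.51)<.08)&(abs(W[...,1]+.11)<.07)&(c['pixels'].min(2)>150)
print(hp.sum(), mr(W[hp]))
bt=(abs(W[...,2]-0.048)<0.003)&(abs(W[...,0]-.52)<.03)&(abs(W[...,1]+.11)<.03); print(bt.sum(),mr(W[bt]))
E
```

```text
[ 0.51597664 -0.27181467  0.20012671] [1.79999511e+02 6.54763175e-03 1.71006971e+02]
heel top 0.142 ((458.3469543457031, -262.2671813964844), (10.76855754852295, 15.716629981994629), 81.2203369140625) 430 [294.8, 151.0, 348.7, 182.4]
 blue [295 155   3  19  54] [ 0.4547 -0.2809  0.1053]
 blue [347 155   3  19  54] [ 0.463  -0.2436  0.1026]
stand ((458.3905334472656, -263.240478515625), 38.1881103515625)
peg 2 [ 0.44957946 -0.2699662   0.05741891]
heel [ 0.4566 -0.2633  0.132 ] 0.63
grips [ 0.4568 -0.2647  0.096 ] 0.65
peg_top [ 0.4588 -0.2627  0.054 ] 0.91
well_mouth [ 0.5219 -0.1124  0.048 ] 0.78
3478 ((521.997802734375, -112.1141357421875), (70.33087921142578, 119.71464538574219), 86.7824935913086)
2071 ((522.007568359375, -112.00605773925781), (45.21775817871094, 44.427005767822266), 86.85958862304688)
```

View pics/w2.png

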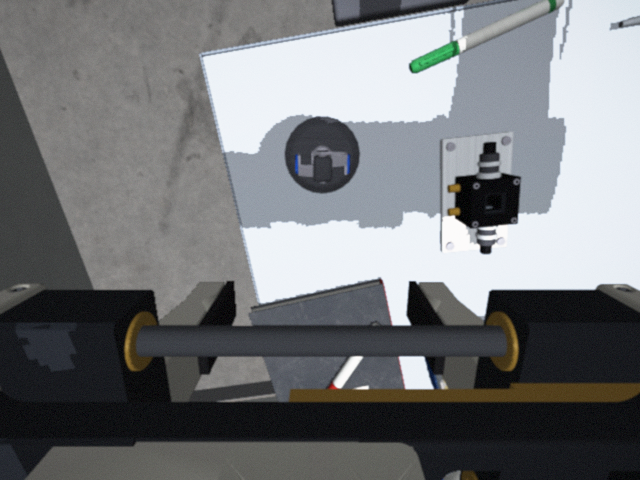

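```bash
python3 - <<'E'
from h import *
go([0.4583,-0.2625,0.079],171.2)
E
```

```text
travel [0.1168, 0.0004, 0.242] dr [0.0, -0.0, -0.0005]
```

>>> jog_arm(travel=[[0.06,0,0],[0.117,0,0],[0.117,0,0],[0.117,0,0.06],[0.117,0,0.12],[0.117,0,0.18],[0.117,0,0.22],[0.117,0,0.242],[0.117,0,0.242],[0.117,0,0.242]], dr=[[0,0,0],[0,0,0],[0,0,0],[0,0,0],[0,0,0],[0,0,0],[0,0,0],[0,0,0],[0,0,0],[0,0,0]], claw=[1,1,1,1,1,1,1,1,1,1])

```text
time_s: 6.4
tcp_pos: [0.4589, -0.2629, 0.0798]
eef_rot: [-180.0, 0.1, 171.0]
contact_force: [0.0, -0.8, 0.3]
gripper_width: 0.0874
gripper_force: 0.0
```

>>> jog_arm(travel=[[0,0,0],[0,0,0],[0,0,0],[0,0,0],[0,0,0],[0,0,0],[0,0,0],[0,0,0],[0,0,0],[0,0,0]], dr=[[0,0,0],[0,0,0],[0,0,0],[0,0,0],[0,0,0],[0,0,0],[0,0,0],[0,0,0],[0,0,0],[0,0,0]], claw=[0.55,0.5,0.45,0.4,0.3,0.2,0.2,0.2,0.2,0.2], newtons=25)

```text
time_s: 7.65
tcp_pos: [0.4582, -0.2627, 0.0791]
eef_rot: [-180.0, -0.0, 171.0]
contact_force: [0.1, 0.6, -0.5]
gripper_width: 0.0328
gripper_force: 25.0
```

```bash
python3 - <<'E'
from h import *
go([0.565,0.10,0.26],171)
E
```

```text
travel [-0.0976, 0.7498, -0.3619] dr [-0.0, -0.0, 0.0]
```

>>> jog_arm(travel=[[0,0,-0.04],[0,0,-0.1],[0,0,-0.2],[0,0.06,-0.3],[-0.02,0.18,-0.36],[-0.04,0.3,-0.36],[-0.06,0.42,-0.36],[-0.08,0.54,-0.36],[-0.097,0.66,-0.36],[-0.097,0.75,-0.36]], dr=[[0,0,0],[0,0,0],[0,0,0],[0,0,0],[0,0,0],[0,0,0],[0,0,0],[0,0,0],[0,0,0],[0,0,0]], claw=[0.2,0.2,0.2,0.2,0.2,0.2,0.2,0.2,0.2,0.2])

```text
time_s: 8.9
tcp_pos: [0.5651, 0.1026, 0.2588]
eef_rot: [-180.0, -0.0, 171.1]
contact_force: [0.3, 0.0, -1.0]
gripper_width: 0.0325
gripper_force: 25.0
```

```bash
cat >> look.py <<'E'
def caps(c,W):
    im=c['pixels'].astype(int); D={}
    z=(W[...,2]>0.044)&(W[...,2]<0.056)&(abs(W[...,0]-.5)<.1)&(abs(W[...,1]-.15)<.1)
    R_,G,B=im[...,0],im[...,1],im[...,2]
    for nm,m in [('blue',B>R_+50),('red',R_>B+60),('white',im.min(2)>130)]:
        q=(z&m).astype(np.uint8); n,l,st,ce=cv2.connectedComponentsWithStats(q)
        if n>1:
            i=1+np.argmax(st[1:,4]); P=W[l==i]; print(nm,st[i],np.round(mr(P)[0],1),np.round(mr(P)[1],1),round(mr(P)[2],1),P[:,2].mean().round(4))
    q=(abs(W[...,2]-0.03)<0.003)&(abs(W[...,0]-.5)<.1)&(abs(W[...,1]-.15)<.1)
    q=cv2.morphologyEx(q.astype(np.uint8),cv2.MORPH_OPEN,np.ones((3,3))); n,l,st,ce=cv2.connectedComponentsWithStats(q)
    i=1+np.argmax(st[1:,4]); print('racktop',st[i],mr(W[l==i]))
E
python3 - <<'E'
from look import *
s=r.get_state();print(s['tcp_pos'],s['eef_rot'],s['gripper_width'])
c=cap('wrist');W=cloud(c);save(c,'w3')
caps(c,W)
for nm in ['rack','cuvette_blue','cuvette_red','cuvette_white']:
    for b in r.regions_of(nm,'wrist')[:1]:
        m=b['pixels']; print(nm,round(b['conf'],2),np.round(b['extent']),np.nanmedian(W[m],0).round(3))
bw=(W[...,2]>0.15)&(W[...,1]>0.15)&(W[...,0]>0.35); print('bath min y',np.nanpercentile(W[bw][:,1],[0.5,5]),bw.sum())
E
```

```text
[0.56513912 0.10258467 0.25875954] [-1.79994964e+02 -1.21782030e-02  1.71061301e+02] 0.03254540553363385
blue [354 188  14  14 132] [555.2 146.6] [12.4 12. ] 9.1 0.0502
red [336 125  14  15 144] [487.9 135.9] [11.9 11.9] 9.0 0.0503
white [345 157  14  15 146] [521.5 141.2] [12.3 12.2] 8.4 0.05
racktop [ 318  109   62  106 3094] ((521.93701171875, 141.26901245117188), (109.5662612915039, 40.11548614501953), 9.031149864196777)
rack 0.7 [316. 103. 382. 223.] [0.516 0.14  0.029]
cuvette_blue 0.48 [354. 187. 367. 198.] [0.554 0.146 0.05 ]
cuvette_red 0.61 [336. 126. 350. 142.] [0.488 0.135 0.05 ]
cuvette_white 0.57 [342. 159. 360. 174.] [0.521 0.141 0.05 ]
bath min y [0.15036515 0.15357881] 59124
```

View pics/w3.png

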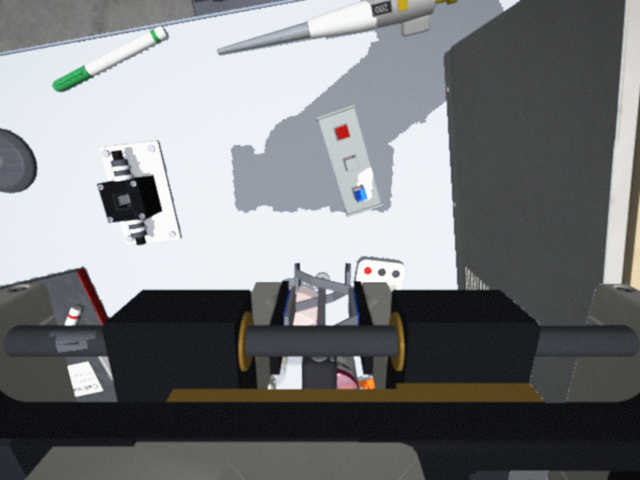

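```bash
python3 - <<'E'
from look import *
for n in ['wrist','side']:
    c=cap(n);W=cloud(c)
    for x in [.40,.46,.50,.54,.58,.64]:
        m=(abs(W[...,0]-x)<.015)&(W[...,2]>0.13)&(W[...,2]<(0.24 if n=='wrist' else .3))&(W[...,1]>0.19)
        if m.sum(): print(n,x,m.sum(),np.nanpercentile(W[m][:,1],[0,2,20]).round(3))
    m=(W[...,2]>0.09)&(W[...,2]<0.24)&(W[...,1]<0.26)&(W[...,1]>0)&(W[...,0]>.6)&(W[...,0]<.8)
    print('obst x',np.nanpercentile(W[m],[1,10,50],axis=0).round(3) if m.sum() else None)
go([0.5556,0.1466,0.16],-171)
E
```

```text
wrist 0.46 6882 [0.251 0.252 0.253]
wrist 0.5 5881 [0.252 0.253 0.253]
wrist 0.54 4977 [0.253 0.254 0.254]
wrist 0.58 4205 [0.253 0.254 0.255]
wrist 0.64 1601 [0.255 0.255 0.255]
obst x [[0.601 0.019 0.092]
 [0.605 0.255 0.108]
 [0.629 0.256 0.185]]
side 0.46 3743 [0.256 0.269 0.312]
side 0.5 2687 [0.265 0.269 0.303]
side 0.54 7277 [0.265 0.276 0.363]
side 0.58 3744 [0.266 0.272 0.325]
side 0.64 3103 [0.267 0.272 0.321]
obst x [[0.73  0.003 0.091]
 [0.744 0.017 0.097]
 [0.768 0.088 0.113]]
travel [0.0325, 0.0908, 0.1983] dr [-0.0, -0.0, -0.0501]
```

>>> jog_arm(travel=[[0.016,0.045,0],[0.0325,0.091,0],[0.0325,0.091,0],[0.0325,0.091,0],[0.0325,0.091,0.05],[0.0325,0.091,0.1],[0.0325,0.091,0.15],[0.0325,0.091,0.198],[0.0325,0.091,0.198],[0.0325,0.091,0.198]], dr=[[0,0,-0.02],[0,0,-0.04],[0,0,-0.05],[0,0,-0.05],[0,0,-0.05],[0,0,-0.05],[0,0,-0.05],[0,0,-0.05],[0,0,-0.05],[0,0,-0.05]], claw=[0.2,0.2,0.2,0.2,0.2,0.2,0.2,0.2,0.2,0.2])

```text
time_s: 10.5
tcp_pos: [0.5565, 0.1473, 0.1612]
eef_rot: [180.0, 0.1, -171.1]
contact_force: [-0.4, 1.1, -1.0]
gripper_width: 0.0324
gripper_force: 25.0
```

```bash
python3 - <<'E'
from look import *
s=r.get_state();print(s['tcp_pos'],s['eef_rot'],s['contact_force'])
c=cap('wrist');W=cloud(c);save(c,'w4')
caps(c,W)
m=(W[...,2]>0.13)&(W[...,2]<0.24)&(W[...,1]>0.2)&(abs(W[...,0]-.5)<.1); 
print('bath',np.nanpercentile(W[m],[0,2,20],axis=0).round(3)) if m.sum() else 0
go([0.5556,0.1466,0.0765],-171)
E
```

```text
[0.55651687 0.14728506 0.16118827] [ 1.79997721e+02  7.26045033e-02 -1.71063048e+02] [-0.36742981  1.12664662 -1.01276989]
blue [314 226  15  16 223] [555.1 146.6] [12.5 11.5] 8.6 0.0502
red [314 140  16  17 267] [487.8 136.4] [11.8 11.5] 8.9 0.0502
white [314 184  15  17 246] [521.4 141.3] [12.1 11.1] 8.8 0.05
racktop [ 296  121   50  131 5173] ((522.1781616210938, 141.0561981201172), (109.7738265991211, 41.24349594116211), 8.295501708984375)
bath [[0.423 0.2   0.13 ]
 [0.429 0.22  0.132]
 [0.46  0.253 0.151]]
travel [0.0025, -0.0016, 0.1698] dr [0.0001, 0.0003, -0.0001]
```

View pics/w4.png

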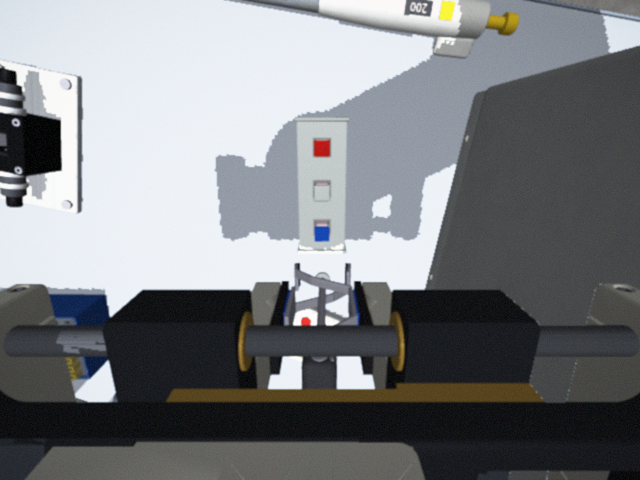

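>>> jog_arm(travel=[[0,0,0.04],[0,0,0.08],[0,0,0.11],[0,0,0.14],[0,0,0.155],[0,0,0.162],[0,0,0.167],[0,0,0.167],[0,0,0.167],[0,0,0.167]], dr=[[0,0,0],[0,0,0],[0,0,0],[0,0,0],[0,0,0],[0,0,0],[0,0,0],[0,0,0],[0,0,0],[0,0,0]], claw=[0.2,0.2,0.2,0.2,0.2,0.2,0.2,0.2,0.2,0.2])

```text
time_s: 11.8
tcp_pos: [0.556, 0.1477, 0.0769]
eef_rot: [180.0, 0.0, -171.0]
contact_force: [-0.4, -0.4, -1.1]
gripper_width: 0.0326
gripper_force: 25.0
```

>>> jog_arm(travel=[[0,-0.001,0.002],[0,-0.002,0.003],[0,-0.002,0.003],[0,-0.002,0.003],[0,-0.002,0.003],[0,-0.002,0.003],[0,-0.002,0.003],[0,-0.002,0.003],[0,-0.002,0.003],[0,-0.002,0.003]], dr=[[0,0,0],[0,0,0],[0,0,0],[0,0,0],[0,0,0],[0,0,0],[0,0,0],[0,0,0],[0,0,0],[0,0,0]], claw=[0.2,0.2,0.2,0.38,0.4,0.42,0.44,0.47,0.5,0.6])

```text
time_s: 13.05
tcp_pos: [0.556, 0.1466, 0.0751]
eef_rot: [180.0, 0.0, -171.0]
contact_force: [-1.1, 0.7, 0.3]
gripper_width: 0.0488
gripper_force: 0.0
```

```bash
python3 - <<'E'
from look import *
s=r.get_state();print(s['tcp_pos'],s['eef_rot'],s['contact_force'],s['gripper_width'])
for n in ['side']:
    c=cap(n); save(c,'s5'); W=cloud(c); print([ (b['extent'],b['conf']) for b in r.boxes_of('tweezers',n)])
E
```

```text
[0.55599912 0.14663854 0.07509102] [ 1.79996962e+02  3.98336112e-03 -1.70996270e+02] [-1.1334394   0.67300107  0.29106711] 0.04877949192976164
[]
```

>>> jog_arm(travel=[[0,0,0],[0,0,-0.02],[0,0,-0.05],[0,0,-0.08],[0,0,-0.092],[0,0,-0.092],[0,0,-0.092],[0,0,-0.092],[0,0,-0.092],[0,0,-0.092]], dr=[[0,0,0],[0,0,0],[0,0,0],[0,0,0],[0,0,0],[0,0,0],[0,0,0],[0,0,0],[0,0,0],[0,0,0]], claw=[0.7,0.7,0.7,0.7,0.7,0.7,0.7,0.7,0.7,0.7])

```text
time_s: 14.4
tcp_pos: [0.5559, 0.1466, 0.1208]
eef_rot: [-180.0, -0.0, -171.0]
contact_force: [-0.4, 0.5, 0.3]
gripper_width: 0.0613
gripper_force: 0.0
```

```bash
python3 - <<'E'
from look import *
s=r.get_state();print(s['tcp_pos'],s['eef_rot'],s['contact_force'],s['gripper_width'])
c=cap('wrist'); save(c,'w5'); W=cloud(c); print([ (b['extent'],b['conf']) for b in r.boxes_of('tweezers','wrist')])
cv2.imwrite('pics/w5z.png',cv2.resize(c['pixels'][180:420,200:440,::-1],(600,600)))
E
```

```text
[0.55591071 0.14655629 0.12084591] [-1.79992511e+02 -2.15374483e-02 -1.71000414e+02] [-0.43420833  0.5441373   0.3196624 ] 0.06125987878814728
[([285.5, 242.3, 356.0, 329.0], 0.68)]
```

View pics/w5z.png

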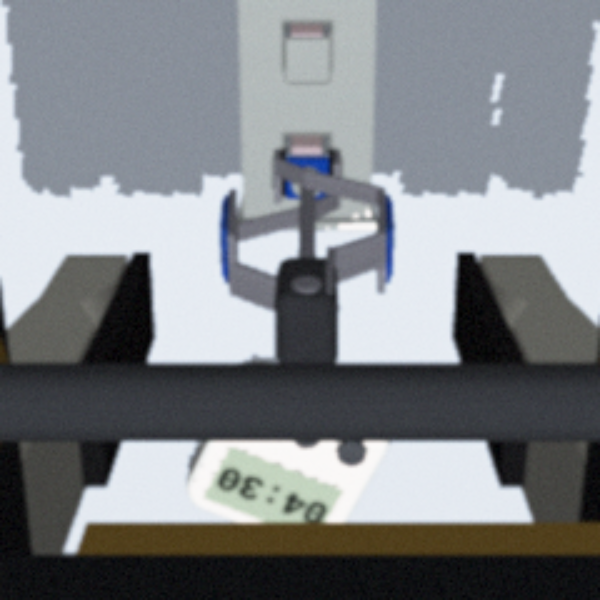

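>>> jog_arm(travel=[[0,0,0],[0,0,0],[0,0,0],[0,0,0],[0,0,0],[0,0,0],[0,0,0],[0,0,0],[0,0,0],[0,0,0]], dr=[[0,0,0],[0,0,0],[0,0,0],[0,0,0],[0,0,0],[0,0,0],[0,0,0],[0,0,0],[0,0,0],[0,0,0]], claw=[0.4,0.3,0.25,0.2,0.18,0.16,0.14,0.1,0.05,0.05], newtons=35)

```text
time_s: 15.75
tcp_pos: [0.556, 0.1467, 0.1211]
eef_rot: [180.0, 0.0, -171.0]
contact_force: [0.2, 0.3, 1.6]
gripper_width: 0.0112
gripper_force: 35.0
```

>>> jog_arm(travel=[[0,0,-0.01],[0,0,-0.03],[0,0,-0.05],[0,0,-0.07],[0,0,-0.09],[0,0,-0.12],[0,0,-0.15],[0,0,-0.18],[0,0,-0.2],[0,0,-0.2]], dr=[[0,0,0],[0,0,0],[0,0,0],[0,0,0],[0,0,0],[0,0,0],[0,0,0],[0,0,0],[0,0,0],[0,0,0]], claw=[0.05,0.05,0.05,0.05,0.05,0.05,0.05,0.05,0.05,0.05])

```text
time_s: 17.0
tcp_pos: [0.5564, 0.1469, 0.222]
eef_rot: [180.0, 0.1, -171.0]
contact_force: [-0.5, 0.4, -1.9]
gripper_width: 0.0114
gripper_force: 35.0
```

```bash
python3 - <<'E'
from look import *
s=r.get_state();print(s['tcp_pos'],s['eef_rot'],s['contact_force'],s['gripper_width'])
c=cap('wrist'); save(c,'w6'); W=cloud(c); caps(c,W)
print(r.boxes_of('cuvette_blue','wrist')[:2])
cv2.imwrite('pics/w6z.png',cv2.resize(c['pixels'][120:420,170:470,::-1],(600,600)))
bt=(abs(W[...,2]-0.048)<0.003)&(abs(W[...,0]-.52)<.03)&(abs(W[...,1]+.11)<.03); print(bt.sum(),mr(W[bt]) if bt.sum()>5 else 0)
go([0.522,-0.112,0.22],176.8)
E
```

```text
[0.55635079 0.14685265 0.2220159 ] [ 1.79962822e+02  8.59696288e-02 -1.70994816e+02] [-0.4747043   0.43464221 -1.86710916] 0.011366551547212793
red [316 139  12  14 167] [487.9 136.1] [11.7 10.3] 8.9 0.0503
white [315 176  13  14 180] [521.9 141.1] [12.7 11.6] 9.0 0.0502
racktop [ 301  122   41  111 3592] ((521.4327392578125, 141.22030639648438), (110.26719665527344, 39.97006607055664), 9.02925968170166)
[{'extent': [312.0, 228.1, 330.1, 260.0], 'conf': 0.56}]
2127 ((522.3564453125, -111.86894226074219), (46.37858963012695, 44.48739242553711), 86.81866455078125)
travel [0.1475, -0.5002, 0.0014] dr [-0.0, -0.0001, 0.0339]
```

View pics/w6z.png

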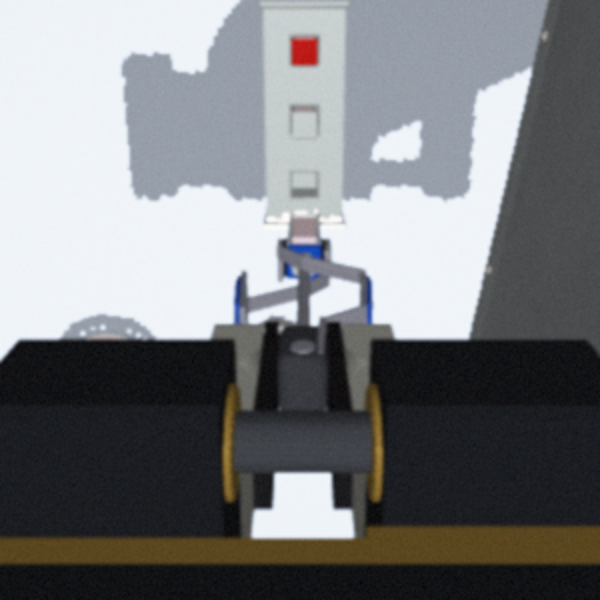

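>>> jog_arm(travel=[[0.02,-0.08,0],[0.05,-0.18,0],[0.08,-0.28,0],[0.11,-0.38,0],[0.14,-0.47,0],[0.147,-0.499,0],[0.147,-0.499,0.03],[0.147,-0.499,0.06],[0.147,-0.499,0.09],[0.147,-0.499,0.098]], dr=[[0,0,0.01],[0,0,0.02],[0,0,0.034],[0,0,0.034],[0,0,0.034],[0,0,0.034],[0,0,0.034],[0,0,0.034],[0,0,0.034],[0,0,0.034]], claw=[0.05,0.05,0.05,0.05,0.05,0.05,0.05,0.05,0.05,0.05])

```text
time_s: 18.35
tcp_pos: [0.5217, -0.1106, 0.1703]
eef_rot: [-180.0, -0.2, 176.8]
contact_force: [-0.0, -0.0, -1.3]
gripper_width: 0.0115
gripper_force: 35.0
```

```bash
cat > capb.py <<'E'
from look import *
s=r.get_state();print(s['tcp_pos'].round(4),s['eef_rot'].round(2),s['contact_force'].round(1),s['gripper_width'])
c=cap('wrist'); W=cloud(c); im=c['pixels'].astype(int)
d=np.linalg.norm(W[...,:2]-s['tcp_pos'][:2],axis=-1)
q=(im[...,2]>im[...,0]+50)&(d<0.012)
if q.sum(): print('cap',q.sum(),np.nanpercentile(W[q],[5,50,95],axis=0).round(4))
m=(abs(W[...,2]-0.048)<0.003)&(abs(W[...,0]-.522)<.035)&(abs(W[...,1]+.112)<.035)
if m.sum()>5: print('block',m.sum(),mr(W[m]))
E
python3 - <<'E'
from capb import *
go([0.5225,-0.1115,0.148],176.8)
cv2.imwrite('pics/w7z.png',cv2.resize(c['pixels'][120:420,170:470,::-1],(600,600)))
E
```

```text
[ 0.5217 -0.1106  0.1703] [-1.7998e+02 -1.5000e-01  1.7682e+02] [-0.  -0.  -1.3] 0.011534442340824465
cap 131 [[ 0.5146 -0.1166  0.0965]
 [ 0.5168 -0.1102  0.0992]
 [ 0.5261 -0.1052  0.1019]]
block 1781 ((522.2545166015625, -111.93270111083984), (44.10497283935547, 44.85383987426758), 87.1556396484375)
travel [-0.0013, -0.0015, 0.0451] dr [-0.0, -0.0004, 0.0001]
```

View pics/w7z.png

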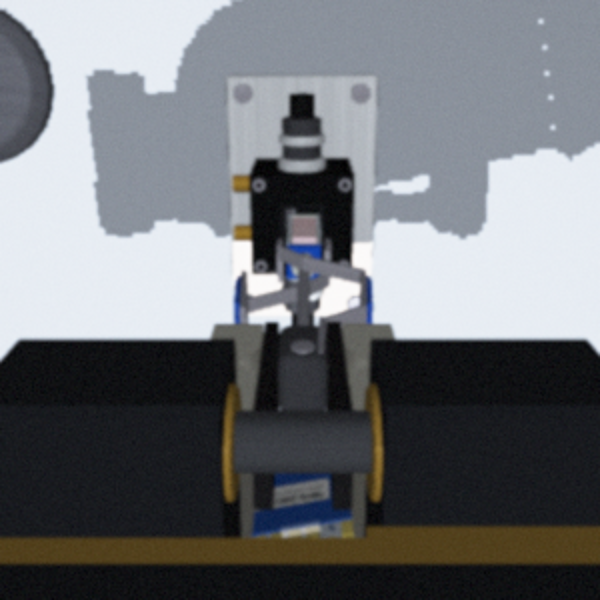

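>>> jog_arm(travel=[[-0.0015,-0.0018,0],[-0.0015,-0.0018,0.006],[-0.0015,-0.0018,0.012],[-0.0015,-0.0018,0.018],[-0.0015,-0.0018,0.024],[-0.0015,-0.0018,0.03],[-0.0015,-0.0018,0.035],[-0.0015,-0.0018,0.04],[-0.0015,-0.0018,0.04],[-0.0015,-0.0018,0.04]], dr=[[0,0,0],[0,0,0],[0,0,0],[0,0,0],[0,0,0],[0,0,0],[0,0,0],[0,0,0],[0,0,0],[0,0,0]], claw=[0.05,0.05,0.05,0.05,0.05,0.05,0.05,0.05,0.05,0.05])

```text
time_s: 19.65
tcp_pos: [0.5232, -0.1123, 0.1521]
eef_rot: [-180.0, 0.0, 176.8]
contact_force: [-0.5, 0.0, -1.2]
gripper_width: 0.0117
gripper_force: 35.0
```

```bash
python3 capb.py
```

```text
[ 0.5232 -0.1123  0.1521] [-1.8000e+02  1.0000e-02  1.7677e+02] [-0.5  0.  -1.2] 0.011716851608025589
cap 131 [[ 0.5163 -0.1185  0.0783]
 [ 0.5185 -0.1118  0.0811]
 [ 0.5277 -0.1065  0.0835]]
block 2007 ((522.0162353515625, -111.93954467773438), (44.02106475830078, 44.53944778442383), 86.92754364013672)
```

>>> jog_arm(travel=[[0.001,0,0.003],[0.001,0,0.006],[0.001,0,0.009],[0.001,0,0.012],[0.001,0,0.015],[0.001,0,0.018],[0.001,0,0.02],[0.001,0,0.022],[0.001,0,0.024],[0.001,0,0.024]], dr=[[0,0,0],[0,0,0],[0,0,0],[0,0,0],[0,0,0],[0,0,0],[0,0,0],[0,0,0],[0,0,0],[0,0,0]], claw=[0.05,0.05,0.05,0.05,0.05,0.05,0.05,0.05,0.05,0.05])

```text
time_s: 20.95
tcp_pos: [0.5225, -0.1122, 0.1398]
eef_rot: [180.0, -0.0, 176.8]
contact_force: [0.6, 1.5, 3.3]
gripper_width: 0.0118
gripper_force: 35.0
```

```bash
python3 capb.py
```

```text
[ 0.5225 -0.1122  0.1398] [ 1.8000e+02 -1.0000e-02  1.7676e+02] [0.6 1.5 3.3] 0.011811851542957875
cap 118 [[ 0.5158 -0.1177  0.0667]
 [ 0.5181 -0.1109  0.0692]
 [ 0.5273 -0.1055  0.0721]]
block 2189 ((521.671630859375, -111.99093627929688), (44.0890007019043, 44.08717346191406), 86.33285522460938)
```

>>> jog_arm(travel=[[0,0,0.001],[0,0,0.002],[0,0,0.003],[0,0,0.004],[0,0,0.005],[0,0,0.006],[0,0,0.007],[0,0,0.008],[0,0,0.009],[0,0,0.01]], dr=[[0,0,0],[0,0,0],[0,0,0],[0,0,0],[0,0,0],[0,0,0],[0,0,0],[0,0,0],[0,0,0],[0,0,0]], claw=[0.05,0.05,0.05,0.05,0.05,0.05,0.05,0.05,0.05,0.05])

```text
time_s: 22.25
tcp_pos: [0.5226, -0.1122, 0.135]
eef_rot: [180.0, -0.0, 176.8]
contact_force: [-0.2, 1.8, 3.4]
gripper_width: 0.0114
gripper_force: 35.0
```

```bash
python3 capb.py
```

```text
[ 0.5226 -0.1122  0.135 ] [180.    -0.   176.76] [-0.2  1.8  3.4] 0.011386755388968606
cap 123 [[ 0.5157 -0.1177  0.0614]
 [ 0.5179 -0.1117  0.0645]
 [ 0.5272 -0.106   0.0677]]
block 2256 ((522.1143798828125, -111.87700653076172), (44.05009460449219, 44.74125289916992), 87.09810638427734)
```

>>> jog_arm(travel=[[0,0,0.0005],[0,0,0.001],[0,0,0.0015],[0,0,0.002],[0,0,0.0025],[0,0,0.003],[0,0,0.0035],[0,0,0.004],[0,0,0.0045],[0,0,0.0045]], dr=[[0,0,0],[0,0,0],[0,0,0],[0,0,0],[0,0,0],[0,0,0],[0,0,0],[0,0,0],[0,0,0],[0,0,0]], claw=[0.05,0.05,0.05,0.05,0.05,0.05,0.05,0.05,0.05,0.05])

```text
time_s: 23.55
tcp_pos: [0.5226, -0.1122, 0.1328]
eef_rot: [180.0, -0.0, 176.8]
contact_force: [0.7, 1.9, 3.3]
gripper_width: 0.0117
gripper_force: 35.0
```

```bash
python3 capb.py
```

```text
[ 0.5226 -0.1122  0.1328] [180.    -0.   176.76] [0.7 1.9 3.3] 0.011735267747842408
cap 124 [[ 0.5157 -0.1177  0.0589]
 [ 0.5179 -0.1117  0.0622]
 [ 0.527  -0.106   0.0654]]
block 2301 ((521.931640625, -112.0216064453125), (43.99085998535156, 44.60401153564453), 86.51233673095703)
```

>>> jog_arm(travel=[[0,0,0.0004],[0,0,0.0008],[0,0,0.0012],[0,0,0.0016],[0,0,0.002],[0,0,0.0024],[0,0,0.0028],[0,0,0.003],[0,0,0.003],[0,0,0.003]], dr=[[0,0,0],[0,0,0],[0,0,0],[0,0,0],[0,0,0],[0,0,0],[0,0,0],[0,0,0],[0,0,0],[0,0,0]], claw=[0.05,0.05,0.05,0.05,0.05,0.05,0.05,0.05,0.05,0.05])

```text
time_s: 24.85
tcp_pos: [0.523, -0.1122, 0.1318]
eef_rot: [-180.0, 0.0, 176.8]
contact_force: [-0.8, 3.2, 6.6]
gripper_width: 0.0117
gripper_force: 35.0
```

```bash
python3 capb.py
```

```text
[ 0.523  -0.1122  0.1318] [-1.8000e+02  4.0000e-02  1.7677e+02] [-0.8  3.2  6.6] 0.011731918594386935
cap 119 [[ 0.5159 -0.1177  0.0579]
 [ 0.5187 -0.1117  0.0623]
 [ 0.5275 -0.106   0.0659]]
block 2308 ((522.1380004882812, -111.97459411621094), (44.037139892578125, 44.80879211425781), 86.68708801269531)
```

>>> jog_arm(travel=[[0,0,0.0004],[0,0,0.0008],[0,0,0.0012],[0,0,0.0016],[0,0,0.0016],[0,0,0.0016],[0,0,0.0016],[0,0,0.0016],[0,0,0.0016],[0,0,0.0016]], dr=[[0,0,0],[0,0,0],[0,0,0],[0,0,0],[0,0,0],[0,0,0],[0,0,0],[0,0,0],[0,0,0],[0,0,0]], claw=[0.05,0.05,0.05,0.05,0.05,0.05,0.05,0.05,0.05,0.05])

```text
time_s: 26.15
tcp_pos: [0.5231, -0.1122, 0.1311]
eef_rot: [-180.0, 0.1, 176.8]
contact_force: [0.1, 2.6, 7.7]
gripper_width: 0.0115
gripper_force: 35.1
```

```bash
python3 capb.py
```

```text
[ 0.5231 -0.1122  0.1311] [-1.8000e+02  7.0000e-02  1.7678e+02] [0.1 2.6 7.7] 0.011463005502833787
cap 111 [[ 0.5161 -0.1177  0.0589]
 [ 0.5182 -0.1111  0.0619]
 [ 0.5275 -0.1058  0.0649]]
block 2313 ((521.9533081054688, -111.9205551147461), (44.094757080078125, 44.77275848388672), 86.64105224609375)
```

>>> jog_arm(travel=[[0,0,0],[0,0,0],[0,0,0],[0,0,0],[0,0,0],[0,0,0.02],[0,0,0.04],[0,0,0.06],[0,0,0.08],[0,0,0.089]], dr=[[0,0,0],[0,0,0],[0,0,0],[0,0,0],[0,0,0],[0,0,0],[0,0,0],[0,0,0],[0,0,0],[0,0,0]], claw=[0.16,0.22,0.4,0.6,0.7,0.7,0.7,0.7,0.7,0.7])

```text
time_s: 27.45
tcp_pos: [0.5222, -0.1123, 0.085]
eef_rot: [-180.0, -0.1, 176.8]
contact_force: [0.8, 0.6, -0.0]
gripper_width: 0.0612
gripper_force: 0.0
```

```bash
python3 - <<'E'
from capb import *
cv2.imwrite('pics/w8z.png',cv2.resize(c['pixels'][120:420,170:470,::-1],(600,600)))
E
```

```text
[ 0.5222 -0.1123  0.085 ] [-1.7999e+02 -7.0000e-02  1.7676e+02] [ 0.8  0.6 -0. ] 0.061225041450968624
cap 195 [[ 0.5157 -0.1165  0.0586]
 [ 0.5176 -0.1103  0.062 ]
 [ 0.5274 -0.1051  0.064 ]]
block 3455 ((521.9440307617188, -111.78535461425781), (44.06573486328125, 44.90415954589844), 87.17361450195312)
```

View pics/w8z.png

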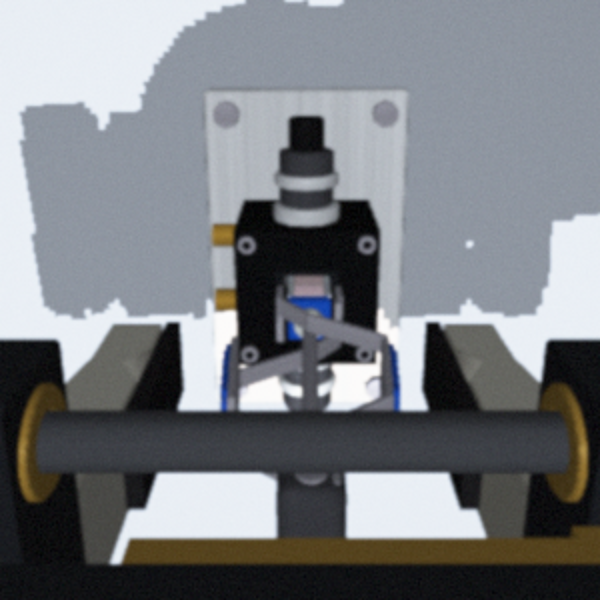

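>>> jog_arm(travel=[[0,0.0026,-0.001],[0,0.0026,-0.001],[0,0.0026,-0.001],[0,0.0026,-0.001],[0,0.0026,-0.001],[0,0.0026,-0.001],[0,0.0026,-0.001],[0,0.0026,-0.001],[0,0.0026,-0.001],[0,0.0026,-0.001]], dr=[[0,0,0],[0,0,0],[0,0,0],[0,0,0],[0,0,0],[0,0,0],[0,0,0],[0,0,0],[0,0,0],[0,0,0]], claw=[0.55,0.5,0.45,0.4,0.3,0.2,0.2,0.2,0.2,0.2], newtons=25)

```text
time_s: 28.75
tcp_pos: [0.5227, -0.1109, 0.0865]
eef_rot: [-180.0, 0.0, 176.8]
contact_force: [-0.2, -0.1, 1.7]
gripper_width: 0.0323
gripper_force: 25.0
```

```bash
python3 capb.py
```

```text
[ 0.5227 -0.1109  0.0865] [-180.      0.    176.77] [-0.2 -0.1  1.7] 0.03228204945275982
cap 215 [[ 0.5156 -0.1168  0.0457]
 [ 0.5175 -0.1111  0.062 ]
 [ 0.5273 -0.1049  0.0632]]
block 3024 ((521.828125, -111.92192077636719), (44.194602966308594, 44.66448974609375), 86.90834045410156)
```

>>> jog_arm(travel=[[0,0,-0.005],[0,0,-0.01],[0,0,-0.02],[0,0,-0.04],[0,0,-0.06],[0,0,-0.09],[0.05,0,-0.12],[-0.05,0,-0.12],[-0.12,0,-0.12],[-0.12,0,-0.12]], dr=[[0,0,0],[0,0,0],[0,0,0],[0,0,0],[0,0,0],[0,0,0],[0,0,0],[0,0,0],[0,0,0],[0,0,0]], claw=[0.2,0.2,0.2,0.2,0.2,0.2,0.2,0.2,0.2,0.2])

```text
time_s: 30.05
tcp_pos: [0.5847, -0.1144, 0.147]
eef_rot: [-180.0, 0.1, 176.8]
contact_force: [-0.9, 0.6, -0.1]
gripper_width: 0.0323
gripper_force: 25.0
```

```bash
python3 - <<'E'
from look import *
s=r.get_state();print(s['tcp_pos'].round(4),s['eef_rot'].round(2),s['contact_force'].round(1),s['gripper_width'])
c=cap('wrist'); W=cloud(c); im=c['pixels'].astype(int)
q=(im[...,2]>im[...,0]+50)&(abs(W[...,0]-.522)<.012)&(abs(W[...,1]+.112)<.012)
P=W[q]; P=P[P[:,2]>np.median(P[:,2])-.003]; print('cap',len(P),P.mean(0).round(4),np.percentile(P[:,2],[10,50,90]).round(4),mr(P))
m=(abs(W[...,2]-0.048)<0.004)&(abs(W[...,0]-.522)<.022)&(abs(W[...,1]+.112)<.022); print('block',np.median(W[m],0).round(4),mr(W[m]))
t=(abs(W[...,0]-.522)<.05)&(abs(W[...,1]+.112)<.033)&(W[...,2]<.015); print('plate',np.median(W[t][:,2]))
E
```

```text
[ 0.5847 -0.1144  0.147 ] [-1.7999e+02  5.0000e-02  1.7676e+02] [-0.9  0.6 -0.1] 0.032266676215973435
cap 325 [ 0.5218 -0.1111  0.0623] [0.0615 0.0623 0.0633] ((522.2386474609375, -111.08169555664062), (11.885781288146973, 12.452836990356445), 87.15748596191406)
block [ 0.5207 -0.1119  0.0473] ((521.9806518554688, -111.78854370117188), (43.859920501708984, 43.709510803222656), 87.62732696533203)
plate 0.007317039681330101
```

```bash
python3 - <<'E'
from look import *
go([0.458,-0.2626,0.15],171.1)
c=cap('wrist'); W=cloud(c); b=r.regions_of('stand','wrist')
if b: q=b[0]['pixels']&(W[...,2]<0.02); print('stand',cv2.minEnclosingCircle((W[q][:,:2]*1000).astype(np.float32)))
q=(abs(W[...,2]-.053)<.004)&(abs(W[...,0]-.458)<.015)&(abs(W[...,1]+.2626)<.015); print('peg',q.sum(),mr(W[q]) if q.sum()>5 else 0)
E
```

```text
travel [0.2329, -0.3102, -0.0066] dr [-0.0, -0.0001, 0.0157]
stand ((458.4949645996094, -264.5434265136719), 40.1430778503418)
peg 425 ((458.19085693359375, -261.9798889160156), (13.923693656921387, 12.4343900680542), 81.00079345703125)
```

>>> jog_arm(travel=[[0.06,-0.08,-0.007],[0.12,-0.16,-0.007],[0.18,-0.24,-0.007],[0.233,-0.31,-0.007],[0.233,-0.31,-0.007],[0.233,-0.31,-0.007],[0.233,-0.31,-0.007],[0.233,-0.31,0.01],[0.233,-0.31,0.03],[0.233,-0.31,0.03]], dr=[[0,0,0.008],[0,0,0.0157],[0,0,0.0157],[0,0,0.0157],[0,0,0.0157],[0,0,0.0157],[0,0,0.0157],[0,0,0.0157],[0,0,0.0157],[0,0,0.0157]], claw=[0.2,0.2,0.2,0.2,0.2,0.2,0.2,0.2,0.2,0.2])

```text
time_s: 31.45
tcp_pos: [0.4568, -0.2621, 0.1301]
eef_rot: [180.0, -0.2, 171.1]
contact_force: [0.0, -0.2, -1.4]
gripper_width: 0.0327
gripper_force: 25.0
```

```bash
python3 - <<'E'
from look import *
s=r.get_state();print(s['tcp_pos'].round(4),s['eef_rot'].round(2),s['contact_force'].round(1),s['gripper_width'])
go([0.458,-0.2624,0.0788],171.1)
E
```

```text
[ 0.4568 -0.2621  0.1301] [ 1.7999e+02 -1.5000e-01  1.7113e+02] [ 0.  -0.2 -1.4] 0.03267544157913157
travel [-0.0027, -0.0003, 0.1025] dr [0.0, -0.0004, 0.0001]
```

>>> jog_arm(travel=[[0,0,0],[0,0,0.02],[0,0,0.04],[0,0,0.06],[0,0,0.08],[0,0,0.09],[0,0,0.096],[0,0,0.1],[0,0,0.102],[0,0,0.102]], dr=[[0,0,0],[0,0,0],[0,0,0],[0,0,0],[0,0,0],[0,0,0],[0,0,0],[0,0,0],[0,0,0],[0,0,0]], claw=[0.2,0.2,0.2,0.2,0.2,0.2,0.2,0.2,0.2,0.2])

```text
time_s: 32.7
tcp_pos: [0.4576, -0.2625, 0.0806]
eef_rot: [-180.0, 0.0, 171.1]
contact_force: [-0.1, -0.5, -1.7]
gripper_width: 0.0327
gripper_force: 25.0
```

Down 2 mm more to the stop, then let go and rise.

>>> jog_arm(travel=[[0,0,0.002],[0,0,0.004],[0,0,0.004],[0,0,0.004],[0,0,0.004],[0,0,0.004],[0,0,0.004],[0,0,0.004],[0,0,0.004],[0,0,0.004]], dr=[[0,0,0],[0,0,0],[0,0,0],[0,0,0],[0,0,0],[0,0,0],[0,0,0],[0,0,0],[0,0,0],[0,0,0]], claw=[0.2,0.2,0.2,0.2,0.2,0.2,0.2,0.2,0.2,0.2])

```text
time_s: 33.95
tcp_pos: [0.4576, -0.2625, 0.0785]
eef_rot: [180.0, 0.0, 171.1]
contact_force: [0.7, 0.6, -0.2]
gripper_width: 0.0325
gripper_force: 25.0
```

>>> jog_arm(travel=[[0,0,0],[0,0,0],[0,0,0],[0,0,0],[0,0,0],[0,0,0],[0,0,0],[0,0,0],[0,0,0],[0,0,0]], dr=[[0,0,0],[0,0,0],[0,0,0],[0,0,0],[0,0,0],[0,0,0],[0,0,0],[0,0,0],[0,0,0],[0,0,0]], claw=[0.38,0.4,0.42,0.44,0.47,0.5,0.7,1,1,1])

```text
time_s: 35.2
tcp_pos: [0.4575, -0.2625, 0.0785]
eef_rot: [180.0, -0.0, 171.1]
contact_force: [0.6, 0.3, 0.8]
gripper_width: 0.078
gripper_force: 0.0
```

>>> jog_arm(travel=[[0,0,0],[0,0,-0.03],[0,0,-0.09],[0,0,-0.15],[0,0,-0.21],[0,0,-0.25],[-0.06,0,-0.25],[-0.12,0,-0.25],[-0.12,0,-0.25],[-0.12,0,-0.25]], dr=[[0,0,0],[0,0,0],[0,0,0],[0,0,0],[0,0,0],[0,0,0],[0,0,0],[0,0,0],[0,0,0],[0,0,0]], claw=[1,1,1,1,1,1,1,1,1,1])

```text
time_s: 36.45
tcp_pos: [0.5164, -0.2717, 0.2039]
eef_rot: [180.0, -0.0, 171.1]
contact_force: [-1.5, -0.1, 0.2]
gripper_width: 0.0875
gripper_force: 0.0
```

```bash
python3 - <<'E'
from look import *
s=r.get_state();print(s['tcp_pos'].round(4),s['contact_force'].round(1),s['gripper_width'])
c=cap('wrist'); W=cloud(c); tw(c,W); im=c['pixels'].astype(int)
q=(im[...,2]>im[...,0]+50)&(abs(W[...,0]-.522)<.012)&(abs(W[...,1]+.112)<.012)
P=W[q]; P=P[P[:,2]>np.median(P[:,2])-.003]; print('cap',P.mean(0).round(4))
m=(abs(W[...,2]-0.048)<0.004)&(abs(W[...,0]-.522)<.022)&(abs(W[...,1]+.112)<.022); print('block',np.median(W[m],0).round(4))
E
```

```text
[ 0.5164 -0.2717  0.2039] [-1.5 -0.1  0.2] 0.08754835095247782
heel top 0.1407 ((457.83154296875, -262.7032775878906), (10.970643997192383, 16.00126075744629), 81.23949432373047) 410 [295.4, 150.9, 346.5, 181.5]
 blue [295 153   3  19  54] [ 0.4541 -0.2811  0.1045]
 blue [346 153   3  19  54] [ 0.4622 -0.2438  0.1016]
cap [ 0.5217 -0.1116  0.0622]
block [ 0.5186 -0.1148  0.0473]
```

Tweezers are back as found (heel within 1 mm), and the cuvette stands 15 mm proud of the block. Handing in.

```bash
python3 -c "
from plant import r
print(r.close_job())"
```

```text
the job is handed in; nothing more can be done
None
```

The blue-capped cuvette is fully home in the cell holder, the tweezers are clipped upright on their peg at the stop, and the job is handed in; the verdict was not shown.

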